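Top a vanity case column and unlid it

ROBOT

A 6-joint arm with a two-finger parallel gripper is mounted at the origin on the work surface. World frame = base frame: x ahead of the robot, y to its left, z up, the work surface at z = 0. Lengths are in m, angles in rad, forces in N, time in s.
With the tool pointing down it reaches from about 0.25 to 0.725 m from the base axis. Payload 4 kg.
Tool frame: the origin (TCP) lies between the finger pads; the fingertips stand 8 mm ahead of it and the grasp point (between the pads) lies 11 mm behind it (bot.tip_reach is the distance from the TCP to the fingertips, in m); z points along the fingers, y is the line along which they close (so a half turn about z gives the same grasp; the last joint's range is limited). The gripper opens to 85 mm and grips with 20 to 120 N. Pads are 22 mm wide; open, the fingers measure 114 mm over their backs; the gripper's body (76 mm by 85 mm) begins 54 mm behind the grasp point. The pads swing forward as they close: fully open they stand 13 mm farther back than shut.
Start: joints at [-1.311, 0.241, 0.005, 1.335, 0, 1.571], TCP at [0.128, -0.483, 0.239] pointing down, gripper open.
Joint ranges: [-2.72, 2.72], [-1.05, 1.87], [-1.09, 1.28], [-1.99, 2.15], [-1.42, 1.44], [-3.14, 3.14]. Speed limits (rad/s): [2.79, 2.79, 3.14, 3.14, 3.14, 3.14].

INTERFACE

Orientations are given as a unit quaternion [x, y, z, w].
In Python, from workcell import bot gives the robot as it stands.
- The arm moves only by the tool move_arm, never from a script. Its argument "deltas" is a list of rows, each a list of 7 numbers: the opening, from 0 (shut) to 1 (fully open), then the shift along the tool's x, y, z in mm, then the turn, a rotation vector about the tool's x, y, z in degrees. In form: [[gripper, tx, ty, tz, ax, ay, az], ...]. A call has 1 to 10 rows; each row shifts and turns the commanded pose from where the row before left it, along the tool's axes as they then stand; what a row does not reach is not made up. A row lasts 1/12 s, in which the tool goes at most 41.7 mm and 7.16 degrees, less where a joint would pass 70% of its speed; a pose out of reach is approached as far as the arm can. A call is refused whole if a number of a shift passes 41.7 or a number of a turn 7.16, either way. A call with a gripper value outside its range is refused whole. The fingers move at their own pace and stop on an object; the grip force is fixed at half the most. Time passes only in rows, so rows that do not move let the fingers close. It gives the time, the measured TCP pose, the force, the opening and the grip force at its end, in the units of the state.
- bot.get_obs(): the state, without advancing time (a new reading comes with each control period).
- bot.camera(name): name is "scene" or "side" or "wrist"; returns the picture (400x640x3 uint8, blue, green, red); there is no depth.
- bot.calibration(name): a dict with "K" (3x3 intrinsics, pixels), "position" and "orientation" of the camera in the world. Camera axes: x right, y down, z forward; pixel columns grow to the right and rows downward; lengths in m; the calibration is good to about 2 mm. A picture is of the moment at which its call begins: read the wrist's pose just before it. calibration takes no time and is no camera call; for the wrist camera it gives the pose at the moment of the call.
- bot.job_done(): hands the job in; it is judged then, once.
Trained networks look in the newest picture that a camera, given by its name, has taken for a name from the list of things; names that differ only in an ending like _2 or _b are one class to them, and where a whole thing is asked for, a point or a joint stands for the part that bears it (a point fixed in the world has none). Each returns a list of dicts, best first, with "conf" (0 to 1); they miss things now and then, are a little off and sometimes report something else, mostly with a low value. They report only what shows in the picture. A call takes as long as a camera call. They do not tell look-alikes from the thing itself.
- bot.outline_of(query, camera): "pixels" (400x640 bool, what is visible of it) and "rect" ([left, top, width, height] in pixels, round what is visible of it).
The state is a dict: "clock": time; "joint_pos": joint angles; "joint_vel": joint speeds; "tau": joint torques, N m; "eef_pos": TCP position; "tool_rot": TCP orientation; "ft_force": force on the tool from outside, world axes, zero at the start; "ft_torque": the same for the moment, N m; "grip_width": finger opening in m; "grasp_force": force on a finger pad.
Only numpy, scipy, OpenCV 4.12 (cv2) and the standard library are available. Lean on these libraries where they do the work, as an engineer would, in place of code of your own. Each camera call takes 0.05 s, during which the arm holds its last target. There are 200 camera calls.

TASK

Finish the make-up tower: stack the loose rose case with the round well squarely on top of the two-case column and let go of it, then lift both lids together out of the glass dish by the inner lid's brass post, lower both lids onto the case's round collar until inner and outer lid are fully seated, and let go. Then take hold of the teal outer lid alone by its rim and lift it straight up, leaving the brass inner lid seated undisturbed, and finish still holding the outer lid level above the tower, about a hand's breadth over where it sat. Leave everything else on the dresser where it stands.

Things in the scene. Friction and masses are not known exactly. Their poses are not given: they have to be found in the camera images.
- column: Fixed column of two closed rose cases, together 80 (x) by 60 (y) by 72 mm high, flat top. Origin: centre of its underside on the dresser; x along the 80 mm side.
- topcase: Loose closed rose case, 80 (x) by 60 (y) by 36 mm, 0.2 kg; mid-top a round steel collar, outer diameter 48, inner 42 mm, rim 54 mm above the case's underside; inside it a white ledge (hole 34 mm) 46 mm above the underside, where the inner lid rests. Origin: centre of underside; x along the 80 mm side. Either way round is right on the column.
- inner_lid: Brass inner lid, 50 g: disc 39 mm in diameter, 6.5 mm thick, with an upright central post 13 mm in diameter, its top 33 mm above the disc's underside, passing up through the outer lid's hole. Origin: centre of the underside; seated, 46 mm above the case's underside. Lifting the post raises it 5.5 mm before its disc takes the outer lid along.
- outer_lid: Teal outer lid, 70 g: round cap 58 mm across, 15 mm high (12 mm skirt, 53 mm inside; 3 mm plate with central 17 mm hole). Origin: centre of the skirt's lower edge; seated, 42 mm above the case's underside, plate on the collar's rim, 1.5 mm clear of the inner lid. Starts loose over the inner lid in the dish, origins level, post 18 mm out of the plate. 
- dish: Round glass dish with cork bottom, rim diameter 110 mm, 18 mm high, inner floor 7 mm above the dresser; the two lids lie in its middle. Origin: centre of its underside. Loose, 0.35 kg.
- comb: Tortoiseshell comb lying flat, 130 by 36 by 4 mm. Bystander.
- compact: Closed round steel compact mirror, 72 mm in diameter, 14 mm high. Bystander.
- pick_holder: Empty blue ceramic toothpick holder, 42 mm in diameter, 52 mm high. Bystander.
- perfume: Amber perfume bottle, 44 mm in diameter, 85 mm high. Bystander.
- cream_jar: White cream jar, 60 mm in diameter, 45 mm high. Bystander.
Things that resemble listed ones, but are neither listed nor needed, are in the scene too. What is shaped like the outer_lid but brown or red is not meant.

How it is judged:
On the way, in this order (a step that is already met when the one before it is completed fails the run):
1. the loose case stands squarely on the column, let go (horizontal distance between topcase and column below 0.008 m and z of topcase in the frame of column between 0.069 and 0.075 m and angle between the x axis of topcase and the x axis of column, either way round below 0.14 rad and angle between topcase's own z axis and vertical below 0.06 rad and contact force between the fingers and topcase below 0.2 N), for 0.2 s.
2. both lids are carried together by the inner lid's post (contact force between the fingers and inner_lid above 0.5 N and contact force between outer_lid and inner_lid above 0.1 N and height (world z) of inner_lid above 0.06 m and height (world z) of outer_lid above 0.05 m), for 0.1 s.
3. both lids are fully seated on the stacked case, let go (horizontal distance between topcase and column below 0.008 m and z of topcase in the frame of column between 0.069 and 0.075 m and angle between the x axis of topcase and the x axis of column, either way round below 0.14 rad and angle between topcase's own z axis and vertical below 0.06 rad and horizontal distance between inner_lid and topcase below 0.005 m and z of inner_lid in the frame of topcase between 0.043 and 0.0485 m and angle between each of inner_lid, outer_lid's own z axis and vertical below 0.07 rad and contact force between the fingers and inner_lid below 0.2 N and horizontal distance between outer_lid and topcase below 0.006 m and z of outer_lid in the frame of topcase between 0.039 and 0.0445 m and contact force between the fingers and outer_lid below 0.2 N), for 0.2 s.
At the end, for the whole second after the job is handed in: Case on the column within 8 mm and 8 degrees; inner lid seated in it (5 mm sideways, 3 mm high, 4 degrees), untouched; fingers hold the outer lid still, level within 14 degrees, 50 mm or more above its seat, within 60 mm sideways of the case, touching neither case nor inner lid (horizontal distance between topcase and column below 0.008 m and z of topcase in the frame of column between 0.069 and 0.075 m and angle between the x axis of topcase and the x axis of column, either way round below 0.14 rad and angle between topcase's own z axis and vertical below 0.06 rad and horizontal distance between inner_lid and topcase below 0.005 m and z of inner_lid in the frame of topcase between 0.043 and 0.0485 m and angle between inner_lid's own z axis and vertical below 0.07 rad and contact force between the fingers and inner_lid below 0.2 N and contact force between the fingers and outer_lid above 1 N and z of outer_lid in the frame of topcase above 0.092 m and horizontal distance between outer_lid and topcase below 0.06 m and angle between outer_lid's own z axis and vertical below 0.25 rad and contact force between outer_lid and inner_lid below 0.1 N and contact force between outer_lid and topcase below 0.1 N and linear speed of outer_lid below 0.03 m/s); the arm keeps its last pose, push and grip.
It fails at once if the inner lid is raised from its seat along with the held outer lid (contact force between the fingers and outer_lid above 2 N and contact force between the fingers and inner_lid below 0.2 N and horizontal distance between inner_lid and topcase below 0.02 m and z of inner_lid in the frame of topcase between 0.05 and 0.2 m).
It fails at once if a bystander or the dish is displaced by more than 30 mm or knocked over (distance of any of comb, compact, pick_holder, perfume, cream_jar, dish from where it was at the start of the episode above 0.03 m or angle between any of comb, compact, pick_holder, perfume, cream_jar, dish's own z axis and vertical above 0.4 rad).
It also fails if it takes over 61 s, if anything falls off the work surface, if the arm or the gripper's body presses on something with over 40 N, if the wrist force passes 120 N, or if a joint passes its speed limit or range.

## Working session

There is one attempt and no reset: what is moved stays moved. The work goes in short steps, Python scripts to look and compute and a tool call to move; the robot and the scene stay as the last step left them, time stands still between calls to the robot, and variables do not carry over. Pictures are saved under pics/ and viewed, at most 13 in all, crops included, and the job is handed in when it is done.

Besides the shell and the picture viewer there is one more tool, called after ">>>" by a JSON object that holds its "op" and its "data", one argument or row to a line. move_arm: Moves the arm, as the interface text tells. Its arguments: {"type":"object","properties":{"deltas":{"type":"array","items":{"type":"array","items":{"type":"number"}}}},"required":["deltas"]}

```bash
ls; mkdir -p pics; cat > h.py <<'E'
import numpy as np, cv2
from scipy.spatial.transform import Rotation as R
from workcell import bot
def ray(cam,u,v,cal=None):
    c=cal or bot.calibration(cam); K=np.array(c["K"]); 
    d=R.from_quat(c["orientation"]).apply(np.linalg.inv(K)@[u,v,1.]) 
    return np.array(c["position"]),d
def at(cam,u,v,z,cal=None):
    p,d=ray(cam,u,v,cal); return p+d*(z-p[2])/d[2]
def proj(cam,P,cal=None):
    c=cal or bot.calibration(cam); q=R.from_quat(c["orientation"]).inv().apply(np.atleast_2d(P)-np.array(c["position"]))
    q=q@np.array(c["K"]).T; return q[:,:2]/q[:,2:]
E
python3 - <<'E'
from h import *
for c in ["scene","side"]:
    im=bot.camera(c); cv2.imwrite(f"pics/{c}0.png",im)
    k=bot.calibration(c); print(c,k["K"][0][0],k["position"],k["orientation"])
    for n in ["column","topcase","inner_lid","outer_lid","dish","comb","compact","pick_holder","perfume","cream_jar"]:
        print(n,[(round(o["conf"],2),o["rect"]) for o in bot.outline_of(n,c)][:4])
E
```

```text
pics
scene 419.32612561819724 [0.95020209 0.44391012 0.51978269] [ 0.28888116  0.86110866 -0.39385119 -0.14114102]
column [(0.97, [234.9, 103.1, 49.0, 53.4])]
topcase [(0.62, [325.9, 150.5, 49.2, 41.5])]
inner_lid [(0.53, [413.5, 282.5, 10.5, 25.2])]
outer_lid [(0.95, [457.4, 236.0, 39.9, 34.6]), (0.79, [328.7, 339.7, 39.9, 44.9]), (0.76, [395.8, 282.1, 43.8, 40.1]), (0.42, [379.7, 267.9, 75.3, 69.2])]
dish [(0.76, [379.0, 268.8, 78.9, 66.2])]
comb [(0.87, [404.5, 183.5, 52.6, 41.7])]
compact [(0.95, [340.0, 131.8, 29.7, 20.2])]
pick_holder [(0.57, [267.4, 270.4, 26.4, 37.7])]
perfume [(0.88, [193.4, 172.4, 26.7, 45.8])]
cream_jar [(0.68, [217.8, 218.3, 33.8, 40.2])]
side 390.87063610270735 [ 0.18642246 -0.40318269  0.61664031] [ 0.85198488 -0.35400963  0.14619357 -0.35696832]
column [(0.84, [379.9, 259.0, 58.9, 65.9])]
topcase [(0.96, [265.3, 227.0, 49.8, 48.5])]
inner_lid [(0.51, [249.1, 151.2, 2.2, 11.9]), (0.19, [227.9, 149.8, 44.4, 33.5])]
outer_lid [(0.79, [239.7, 152.5, 23.3, 21.2]), (0.75, [184.4, 184.0, 30.4, 24.0]), (0.55, [192.1, 217.1, 54.3, 43.6]), (0.53, [279.1, 131.6, 22.5, 16.5])]
dish [(0.8, [229.9, 149.1, 42.0, 33.4]), (0.47, [378.1, 257.0, 59.5, 69.6])]
comb [(0.58, [192.7, 216.1, 55.1, 44.5])]
compact [(0.92, [270.6, 287.5, 42.2, 42.6])]
pick_holder [(0.65, [321.4, 138.0, 17.3, 29.3])]
perfume [(0.62, [400.1, 177.2, 20.7, 39.4])]
cream_jar [(0.74, [361.3, 168.8, 22.1, 24.9])]
```

View pics/scene0.png

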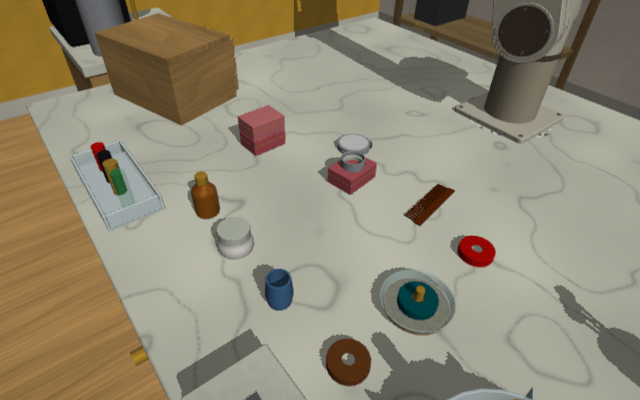

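View pics/side0.png

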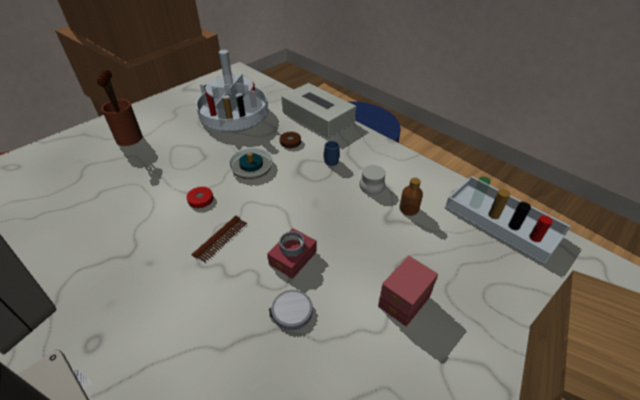

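```bash
python3 - <<'E'
from h import *
L={"column":(259,130,.036,409,292),"topcase":(350,171,.027,290,251),"lids":(418,302,.02,251,163),"comb":(430,204,.002,220,238),"compact":(355,142,.007,292,309),"pick":(280,289,.026,330,153),"perf":(206,195,.042,410,197),"cream":(234,238,.022,372,181),"red":(477,253,.007,199,196),"brown":(348,362,.007,290,140)}
for n,(u,v,z,a,b) in L.items(): print(n,at("scene",u,v,z).round(3),at("side",a,b,z).round(3))
o=bot.get_obs(); print(o["eef_pos"],o["tool_rot"],o["clock"],bot.tip_reach,o["grip_width"])
print(R.from_quat(o["tool_rot"]).as_matrix().round(3))
E
```

```text
column [ 0.567 -0.25   0.036] [ 0.56  -0.254  0.036]
topcase [ 0.496 -0.03   0.027] [ 0.481 -0.037  0.027]
lids [0.614 0.254 0.02 ] [0.6   0.234 0.02 ]
comb [0.419 0.112 0.002] [0.414 0.106 0.002]
compact [ 0.399 -0.124  0.007] [ 0.407 -0.122  0.007]
pick [0.761 0.122 0.026] [0.757 0.12  0.026]
perf [ 0.759 -0.113  0.042] [ 0.75  -0.12   0.042]
cream [ 0.763 -0.011  0.022] [ 0.753 -0.017  0.022]
red [0.456 0.242 0.007] [0.452 0.238 0.007]
brown [0.747 0.257 0.007] [0.742 0.251 0.007]
[ 0.12845649 -0.4832214   0.23932268] [9.91575712e-01 1.29528400e-01 1.48807871e-05 1.00227914e-05] 1.1 0.008 0.08532440804453935
[[ 0.966  0.257  0.   ]
 [ 0.257 -0.966 -0.   ]
 [ 0.     0.    -1.   ]]
```

The scene picture shows the column at (259,130), the loose case with collar at (350,171), and the teal lid with brass post in the dish at (418,300). Possible mix-ups are the red ring (477,250), the brown ring (348,362), the column for the case, and the round tray at the bottom (490,395) for the dish. The side view agrees: teal lid (251,163), case (290,251), column (409,292). I choose the teal lids and the case with the collar. Next I fit their poses to the outlines.

```bash
cat > fit.py <<'E'
from h import *
from scipy.optimize import minimize
def box(x,y,yaw,z0,h,lx=.08,ly=.06,collar=None):
    c,s=np.cos(yaw),np.sin(yaw)
    P=[[x+c*a-s*b,y+s*a+c*b,z] for z in (z0,z0+h) for a in(-lx/2,lx/2) for b in(-ly/2,ly/2)]
    Q=None
    if collar:
        t=np.linspace(0,6.283,40); Q=[[x+.024*np.cos(k),y+.024*np.sin(k),z] for z in (z0+h,z0+collar) for k in t]
    return np.array(P),(np.array(Q) if Q else None)
S=8
def sil(cam,P,Q,cal):
    m=np.zeros((400,640),np.uint8)
    for X in (P,Q):
        if X is None: continue
        h=cv2.convexHull(proj(cam,X,cal).astype(np.float32))
        cv2.fillPoly(m,[np.round((h)*16).astype(np.int32)],255,cv2.LINE_AA,4)
    return m/255.
def fit(name,z0,h,x0,cams,collar=None,rect=0):
    data=[]
    for cam in cams:
        bot.camera(cam); cal=bot.calibration(cam); o=bot.outline_of(name,cam)
        if o: data.append((cam,cal,np.array(o[rect]["pixels"],float)))
    def cost(p,d=data):
        P,Q=box(*p,z0,h,collar=collar); r=0
        for cam,cal,m in d:
            s=sil(cam,P,Q,cal); r+=1-np.minimum(s,m).sum()/np.maximum(s,m).sum()
        return r/len(d)
    best=None
    for yaw in np.arange(0,3.14,.26):
        r=minimize(cost,[x0[0],x0[1],yaw],method="Nelder-Mead",options=dict(initial_simplex=[[x0[0],x0[1],yaw],[x0[0]+.015,x0[1],yaw],[x0[0],x0[1]+.015,yaw],[x0[0],x0[1],yaw+.3]],xatol=2e-4,fatol=1e-4))
        if best is None or r.fun<best.fun: best=r
    return best.x,best.fun
E
python3 - <<'E'
from fit import *
for cams in (["scene"],["side"],["scene","side"]):
    for n,h,x0,c in (("column",.072,(.563,-.252),None),("topcase",.036,(.488,-.034),.054)):
        x,f=fit(n,0,h,x0,cams,c); print(cams,n,x.round(4),np.degrees(x[2]).round(1),round(f,3))
E
```

```text
['scene'] column [ 0.563 -0.252  0.   ] 0.0 1.0
['scene'] topcase [ 0.4872 -0.0338  0.2095] 12.0 0.076
['side'] column [ 0.5616 -0.2479  0.077 ] 4.4 0.048
['side'] topcase [ 0.4864 -0.0366  3.3764] 193.5 0.104
['scene', 'side'] column [ 0.5613 -0.2476  0.0725] 4.2 0.059
['scene', 'side'] topcase [ 0.487  -0.0344  0.2034] 11.7 0.076
```

>>> {"op": "move_arm", "data": {
  "deltas": [
    [1,29,-21.3,2,0,0,0],
    [1,29,-21.3,2,0,0,0],
    [1,29,-21.3,2,0,0,0],
    [1,29,-21.3,2,0,0,0],
    [1,29,-21.3,2,0,0,0],
    [1,29,-21.3,2,0,0,0],
    [1,29,-21.3,2,0,0,0],
    [1,29,-21.3,2,0,0,0]
  ]
}}

```text
clock: 2.57
eef_pos: [0.3097, -0.2575, 0.2235]
tool_rot: [0.992, 0.129, 0.0, 0.0]
ft_force: [0.4, -0.6, -0.1]
grip_width: 0.0857
grasp_force: 0.0
```

>>> {"op": "move_arm", "data": {
  "deltas": [
    [1,29,-21.3,2,0,0,0.5],
    [1,29,-21.3,2,0,0,0.5],
    [1,29,-21.3,2,0,0,0.5],
    [1,29,-21.3,2,0,0,0.5],
    [1,29,-21.3,2,0,0,0.5],
    [1,29,-21.3,2,0,0,0.5],
    [1,29,-21.3,2,0,0,0],
    [1,29,-21.3,2,0,0,0],
    [1,0,0,0,0,0,0],
    [1,0,0,0,0,0,0]
  ]
}}

```text
clock: 3.4
eef_pos: [0.4965, -0.0386, 0.2067]
tool_rot: [0.994, 0.105, -0.0, 0.0]
ft_force: [0.1, -1.0, 0.1]
grip_width: 0.0855
grasp_force: 0.0
```

```bash
cat >> h.py <<'E'
def goto(x,y,z,yaw=None):
    """print tool-frame delta (mm) and az (deg, apply AFTER shift) to world target; yaw of tool x in rad"""
    o=bot.get_obs(); r=R.from_quat(o["tool_rot"]); p=np.array(o["eef_pos"]); M=r.as_matrix()
    cy=np.arctan2(M[1,0],M[0,0]); print("tcp",p.round(4),"yaw",np.degrees(cy).round(2),"tilt",np.degrees(np.arccos(-M[2,2])).round(2),"t",o["clock"],"w",round(o["grip_width"],4),"gf",o["grasp_force"],"F",np.round(o["ft_force"],2))
    print(" delta tool mm",(M.T@(np.array([x,y,z])-p)*1000).round(1), "az",None if yaw is None else (-np.degrees((yaw-cy+np.pi/2)%np.pi-np.pi/2)).round(1))
E
python3 - <<'E'
from fit import *
goto(.487,-.034,.03,.2034)
cv2.imwrite("pics/w1.png",bot.camera("wrist"))
x,f=fit("topcase",0,.036,(.487,-.034),["wrist"],.054); print(x,np.degrees(x[2]),f)
k=bot.calibration("wrist"); print(k["position"],R.from_quat(k["orientation"]).as_matrix()[:,2],k["K"][0][0])
E
```

```text
tcp [ 0.4965 -0.0386  0.2067] yaw 12.09 tilt 0.05 t 3.4 w 0.0855 gf 0.0 F [ 0.13 -0.95  0.1 ]
 delta tool mm [ -8.2  -6.5 176.7] az 0.4
[ 0.48812498 -0.03550382  0.1747838 ] 10.014374177632043 0.041682613738396324
[ 0.56615691 -0.02602031  0.34322667] [-0.2789602  -0.05977219 -0.95844066] 325.9945376632995
```

View pics/w1.png

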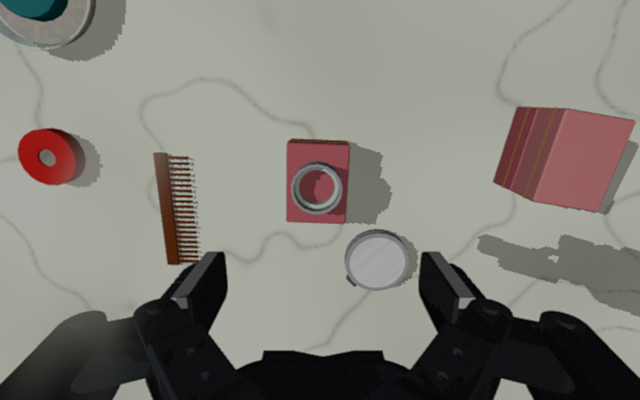

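Wrist view: the loose case's centre is near (319,181), with its collar at (318,187). The long side lies along the tool's x, and the column is at (568,160). Both outline fits agree within about 1–2 mm, so I descend and grip across the 60 mm side.

>>> {"op": "move_arm", "data": {
  "deltas": [
    [1,-3.9,-2.4,25,0,0,0.8],
    [1,-3.8,-2.4,35,0,0,0.8],
    [1,0,0,35,0,0,0],
    [1,0,0,35,0,0,0],
    [1,0,0,25,0,0,0],
    [1,0,0,20,0,0,0],
    [1,0,0,10,0,0,0],
    [1,0,0,5,0,0,0],
    [1,0,0,0,0,0,0]
  ]
}}

```text
clock: 4.3
eef_pos: [0.4867, -0.0377, 0.0171]
tool_rot: [0.996, 0.089, -0.001, -0.0]
ft_force: [0.0, -0.3, 0.9]
grip_width: 0.0853
grasp_force: 0.0
```

>>> {"op": "move_arm", "data": {
  "deltas": [
    [0,0,0,0,0,0,0],
    [0,0,0,0,0,0,0],
    [0,0,0,0,0,0,0],
    [0,0,0,0,0,0,0],
    [0,0,0,0,0,0,0],
    [0,0,0,0,0,0,0],
    [0,0,0,0,0,0,0],
    [0,0,0,0,0,0,0]
  ]
}}

```text
clock: 4.97
eef_pos: [0.4889, -0.037, 0.0192]
tool_rot: [0.996, 0.09, 0.002, 0.0]
ft_force: [-0.7, -0.4, 6.4]
grip_width: 0.0588
grasp_force: 66.4
```

>>> {"op": "move_arm", "data": {
  "deltas": [
    [0,0,0,-10,0,0,0],
    [0,0,0,-20,0,0,0],
    [0,0,0,-30,0,0,0],
    [0,0,0,-30,0,0,0],
    [0,0,0,-30,0,0,0],
    [0,2,14,-10,0,0,0],
    [0,4,27,0,0,0,0],
    [0,4,27,0,0,0,0],
    [0,4,27,0,0,0,0],
    [0,4,27,0,0,0,0]
  ]
}}

```text
clock: 5.8
eef_pos: [0.5268, -0.1547, 0.1482]
tool_rot: [0.996, 0.09, 0.0, 0.0]
ft_force: [0.9, 0.4, -2.4]
grip_width: 0.0588
grasp_force: 65.4
```

>>> {"op": "move_arm", "data": {
  "deltas": [
    [0,4,27,0,0,0,0],
    [0,4,27,0,0,0,0],
    [0,4,27,0,0,0,0],
    [0,3,17,0,0,0,0],
    [0,0,0,0,0,0,3],
    [0,0,0,0,0,0,3],
    [0,0,0,0,0,0,0],
    [0,0,0,0,0,0,0]
  ]
}}

```text
clock: 6.47
eef_pos: [0.5587, -0.2474, 0.1475]
tool_rot: [0.999, 0.038, -0.0, -0.0]
ft_force: [0.2, 0.4, -2.1]
grip_width: 0.0587
grasp_force: 65.5
```

```bash
python3 - <<'E'
from fit import *
goto(.5613,-.2476,.0912,np.radians(4.2))
p=bot.get_obs()["eef_pos"]; z=p[2]-.0192
for cams in (["scene"],["side"],["wrist"]):
    im=bot.camera(cams[0]); cv2.imwrite(f"pics/{cams[0]}2.png",im)
    for n,z0,h,c in (("column",0,.072,None),("topcase",z,.036,.054)):
        x,f=fit(n,z0,h,p[:2],cams,c); print(cams,n,x[:2].round(4),np.degrees(x[2]).round(1),round(f,3))
a=cv2.imread("pics/scene2.png")[60:190,180:360];b=cv2.imread("pics/side2.png")[180:350,320:500]
cv2.imwrite("pics/c2.png",np.hstack([cv2.resize(a,(400,289)),cv2.resize(b,(306,289))]))
E
```

```text
tcp [ 0.5587 -0.2474  0.1475] yaw 4.36 tilt 0.03 t 6.4667 w 0.0587 gf 65.47942399978638 F [ 0.16  0.43 -2.1 ]
 delta tool mm [ 2.6  0.4 56.3] az 0.2
['scene'] column [ 0.5627 -0.2457] 175.8 0.076
['scene'] topcase [ 0.5579 -0.2453] 176.2 0.255
['side'] column [ 0.5607 -0.2484] 186.5 0.295
['side'] topcase [ 0.5544 -0.2435] 17.9 0.199
['wrist'] column [ 0.5834 -0.2389] 139.8 0.712
['wrist'] topcase [ 0.5592 -0.2477] 184.2 0.071
```

View pics/c2.png

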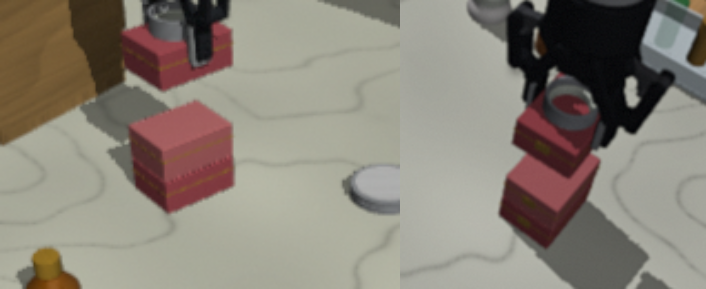

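The left crop (scene) and the right crop (side) show the case gripped level above the column. The column's yaw is ambiguous (about ±4°), so I check it with a colour mask on the unobstructed first pictures.

```bash
python3 - <<'E'
from fit import *
def cm(f,r):
    im=cv2.imread(f).astype(int); b,g,rr=im[...,0],im[...,1],im[...,2]
    m=((rr-g>25)&(rr-b>15)&(rr-g>0.25*rr)).astype(np.uint8); k=np.zeros_like(m); x,y,w,h=r; k[y:y+h,x:x+w]=m[y:y+h,x:x+w]
    n,l,s,_=cv2.connectedComponentsWithStats(k); i=1+np.argmax(s[1:,4]); print(f,s[i]); return (l==i).astype(float)
M=[("scene",cm("pics/scene0.png",(225,95,70,70))),("side",cm("pics/side0.png",(370,250,80,85)))]
cal={c:bot.calibration(c) for c,_ in M}
for d in (M[:1],M[1:],M):
  out=[]
  for yaw in range(-8,13,2):
    def cost(p):
        P,Q=box(p[0],p[1],np.radians(yaw),0,.072)
        return sum(1-np.minimum(s,m).sum()/np.maximum(s,m).sum() for c,m in d for s in [sil(c,P,Q,cal[c])])/len(d)
    r=minimize(cost,[.5613,-.2476],method="Nelder-Mead",options=dict(initial_simplex=[[.56,-.25],[.57,-.25],[.56,-.24]],xatol=2e-4,fatol=1e-4)); out.append((yaw,round(r.fun,4),*r.x.round(4).tolist()))
  print(*out,sep="\n")
E
```

```text
pics/scene0.png [ 238  105   47   51 1769]
pics/side0.png [ 379  256   59   69 2176]
(-8, np.float64(0.0851), 0.5615, -0.2487)
(-6, np.float64(0.0883), 0.5625, -0.2477)
(-4, np.float64(0.0901), 0.5625, -0.2459)
(-2, np.float64(0.0875), 0.5595, -0.2504)
(0, np.float64(0.0907), 0.5596, -0.2497)
(2, np.float64(0.1005), 0.5612, -0.2499)
(4, np.float64(0.1002), 0.5604, -0.2476)
(6, np.float64(0.0945), 0.5611, -0.2492)
(8, np.float64(0.1008), 0.562, -0.2486)
(10, np.float64(0.0966), 0.5609, -0.2484)
(12, np.float64(0.1012), 0.5611, -0.2484)
(-8, np.float64(0.2545), 0.5621, -0.247)
(-6, np.float64(0.2407), 0.5622, -0.2474)
(-4, np.float64(0.2257), 0.5623, -0.2474)
(-2, np.float64(0.2182), 0.562, -0.2484)
(0, np.float64(0.2075), 0.5629, -0.2487)
(2, np.float64(0.1967), 0.5637, -0.2475)
(4, np.float64(0.1879), 0.5633, -0.2467)
(6, np.float64(0.1873), 0.5633, -0.2477)
(8, np.float64(0.1822), 0.5614, -0.2486)
(10, np.float64(0.181), 0.5622, -0.2486)
(12, np.float64(0.1917), 0.5619, -0.2482)
(-8, np.float64(0.1705), 0.5615, -0.2487)
(-6, np.float64(0.1646), 0.5623, -0.2474)
(-4, np.float64(0.1615), 0.563, -0.2479)
(-2, np.float64(0.1573), 0.5635, -0.2481)
(0, np.float64(0.1511), 0.56, -0.2495)
(2, np.float64(0.15), 0.5619, -0.2483)
(4, np.float64(0.1473), 0.5621, -0.2477)
(6, np.float64(0.1426), 0.5614, -0.2496)
(8, np.float64(0.1436), 0.5611, -0.2488)
(10, np.float64(0.1417), 0.5614, -0.249)
(12, np.float64(0.151), 0.562, -0.2483)
```

```bash
python3 - <<'E'
from fit import *
im=cv2.imread("pics/w1.png"); print(im[160,600],im[160,515],im[150,545])
g=im[...,2].astype(int); m=((g>195)&(g-im[...,1]>50)).astype(np.uint8); m[:,:490]=0
n,l,s,_=cv2.connectedComponentsWithStats(m); i=1+np.argmax(s[1:,4]); print(s[i])
# wrist cam pose at w1 from hand-eye offset
o=bot.get_obs();k=bot.calibration("wrist")
T=R.from_quat(o["tool_rot"]); C=R.from_quat(k["orientation"])
T1=R.from_euler("z",12.09,degrees=True)*R.from_quat([1,0,0,0])
off=T.inv().apply(np.array(k["position"])-o["eef_pos"]); 
cal=dict(K=k["K"],position=np.array([.4965,-.0386,.2067])+T1.apply(off),orientation=(T1*T.inv()*C).as_quat())
print(cal["position"])
c=max(cv2.findContours((l==i).astype(np.uint8),0,1)[0],key=len)[:,0]
h=cv2.convexHull(c)[:,0]
W=np.array([at("wrist",u,v,.072,cal)[:2] for u,v in h])
print(cv2.minAreaRect((W*1000).astype(np.float32)))
ap=cv2.approxPolyDP(cv2.convexHull(c),4,True)[:,0]; print(ap.tolist()); A=np.array([at("wrist",u,v,.072,cal)[:2] for u,v in ap]);print(A.round(4).tolist())
d=np.roll(A,-1,0)-A; print(np.degrees(np.arctan2(d[:,1],d[:,0])).round(1),np.linalg.norm(d,axis=1).round(4))
E
```

```text
[ 96  94 151] [ 52  48 100] [ 69  68 110]Traceback (most recent call last):
  File "<stdin>", line 4, in <module>
    return _wrapfunc(a, 'argmax', axis=axis, out=out, **kwds)
    return bound(*args, **kwds)
ValueError: attempt to get argmax of an empty sequence
```

```bash
python3 - <<'E'
from fit import *
im=cv2.imread("pics/w1.png")
g=im[...,2].astype(int); m=((g>125)&(g-im[...,1]>35)).astype(np.uint8); m[:,:490]=0
n,l,s,_=cv2.connectedComponentsWithStats(m); i=1+np.argmax(s[1:,4]); print(s[i])
o=bot.get_obs();k=bot.calibration("wrist")
T=R.from_quat(o["tool_rot"]); C=R.from_quat(k["orientation"])
T1=R.from_euler("z",12.09,degrees=True)*R.from_quat([1,0,0,0])
off=T.inv().apply(np.array(k["position"])-o["eef_pos"])
cal=dict(K=k["K"],position=np.array([.4965,-.0386,.2067])+T1.apply(off),orientation=(T1*T.inv()*C).as_quat())
print(cal["position"])
h=cv2.convexHull(max(cv2.findContours((l==i).astype(np.uint8),0,1)[0],key=len))
W=np.array([at("wrist",u,v,.072,cal)[:2] for u,v in h[:,0]])
print(cv2.minAreaRect((W*1000).astype(np.float32)))
ap=cv2.approxPolyDP(h,4,True)[:,0]; A=np.array([at("wrist",u,v,.072,cal)[:2] for u,v in ap]);print(ap.tolist(),A.round(4).tolist())
d=np.roll(A,-1,0)-A; print(np.degrees(np.arctan2(d[:,1],d[:,0])).round(1),np.linalg.norm(d,axis=1).round(4))
E
```

```text
[ 533  109  102  102 6652]
[ 0.56744332 -0.0235512   0.34272553]
((564.2020263671875, -247.24595642089844), (78.96871185302734, 60.198036193847656), 2.7911808490753174)
[[566, 109], [634, 121], [597, 210], [533, 200]] [[0.6016, -0.2165], [0.6044, -0.2744], [0.5273, -0.2788], [0.5242, -0.2203]]
[ -87.2 -176.7   93.1    2.8] [0.058  0.0772 0.0586 0.0775]
```

The rectified top face measures 79×60 mm with a yaw of about 3°, so it is a sound measurement. I lower the case.

>>> {"op": "move_arm", "data": {
  "deltas": [
    [0,2.8,0.5,10,0,0,0.9],
    [0,0,0,15,0,0,0],
    [0,0,0,15,0,0,0],
    [0,0,0,8,0,0,0],
    [0,0,0,3,0,0,0],
    [0,0,0,2,0,0,0],
    [0,0,0,0,0,0,0],
    [0,0,0,0,0,0,0]
  ]
}}

```text
clock: 7.88
eef_pos: [0.5624, -0.2481, 0.095]
tool_rot: [1.0, 0.029, 0.001, 0.0]
ft_force: [0.1, 0.2, -2.4]
grip_width: 0.0587
grasp_force: 65.5
```

>>> {"op": "move_arm", "data": {
  "deltas": [
    [0,0,0,2,0,0,0],
    [0,0,0,1,0,0,0],
    [0,0,0,1,0,0,0],
    [0,0,0,0.5,0,0,0],
    [0,0,0,0,0,0,0],
    [0,0,0,0,0,0,0]
  ]
}}

```text
clock: 8.38
eef_pos: [0.5623, -0.248, 0.0912]
tool_rot: [1.0, 0.03, 0.001, 0.0]
ft_force: [-1.8, 0.2, 5.9]
grip_width: 0.059
grasp_force: 66.4
```

>>> {"op": "move_arm", "data": {
  "deltas": [
    [0.8,0,0,0,0,0,0],
    [0.9,0,0,0,0,0,0],
    [1,0,0,0,0,0,0],
    [1,0,0,0,0,0,0],
    [1,0,0,0,0,0,0],
    [1,0,0,-8,0,0,0],
    [1,0,0,-20,0,0,0],
    [1,0,0,-35,0,0,0],
    [1,0,0,-35,0,0,0],
    [1,0,0,-20,0,0,0]
  ]
}}

```text
clock: 9.22
eef_pos: [0.5632, -0.2483, 0.2126]
tool_rot: [1.0, 0.03, 0.003, 0.001]
ft_force: [1.4, -0.3, -0.3]
grip_width: 0.0855
grasp_force: 0.0
```

```bash
python3 - <<'E'
from fit import *
goto(.606,.245,.21,np.radians(3.4))
im=bot.camera("wrist"); cv2.imwrite("pics/w3.png",im)
x,f=fit("topcase",.072,.036,(.562,-.248),["wrist"],.054); print(x[:2],np.degrees(x[2]),f)
for c in ("scene","side"):
  bot.camera(c)
  o=bot.outline_of("dish",c); print([(q["conf"],q["rect"]) for q in o][:2])
  o=bot.outline_of("inner_lid",c); print([(q["conf"],q["rect"]) for q in o][:2])
a=bot.camera("scene")[60:190,180:360];b=bot.camera("side")[180:350,320:500]
cv2.imwrite("pics/c3.png",np.hstack([cv2.resize(a,(400,289)),cv2.resize(b,(306,289))]))
E
```

```text
tcp [ 0.5632 -0.2483  0.2126] yaw 3.39 tilt 0.32 t 9.2167 w 0.0855 gf 0.0 F [ 1.4  -0.34 -0.25]
 delta tool mm [  71.9 -490.     1.7] az -0.0
[ 0.56295843 -0.24823734] 3.997152645231047 0.039424256072912556
[(0.69, [378.1, 269.5, 80.0, 66.1])]
[(0.71, [413.0, 283.1, 9.0, 20.5])]
[(0.73, [229.6, 148.2, 43.3, 33.6])]
[(0.31, [401.9, 182.2, 20.5, 34.1])]
```

View pics/c3.png

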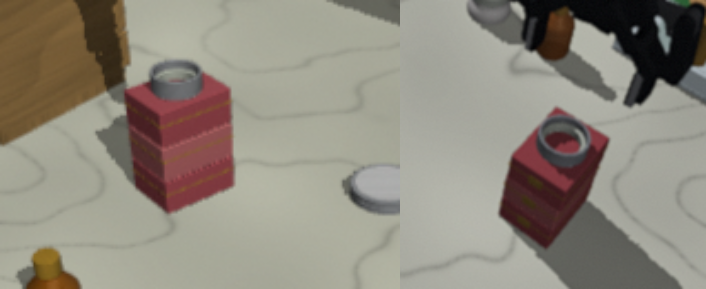

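The crops show three cases neatly aligned, with the collar on top. The wrist fit puts the case at (0.5630, −0.2482), yaw 3.4–4°. Next I go to the dish.

>>> {"op": "move_arm", "data": {
  "deltas": [
    [1,2,-15,0,0,0,0],
    [1,5,-34,0,0,0,0],
    [1,5,-34,0,0,0,0],
    [1,5,-34,0,0,0,0],
    [1,5,-34,0,0,0,0],
    [1,5,-34,0,0,0,0],
    [1,5,-34,0,0,0,0],
    [1,5,-34,0,0,0,0],
    [1,5,-34,0,0,0,0],
    [1,5,-34,0,0,0,0]
  ]
}}

```text
clock: 10.6
eef_pos: [0.5904, 0.0617, 0.2078]
tool_rot: [0.999, 0.048, -0.001, -0.008]
ft_force: [-0.2, 0.5, 0.5]
grip_width: 0.085
grasp_force: 0.0
```

>>> {"op": "move_arm", "data": {
  "deltas": [
    [1,5,-34,0,0,0,0],
    [1,5,-34,0,0,0,0],
    [1,5,-34,0,0,0,0],
    [1,5,-34,0,0,0,0],
    [1,5,-25,0,0,0,0],
    [0.6,0,-8,0,0,0,0],
    [0.6,0,0,0,0,0,0],
    [0.6,0,0,0,0,0,0]
  ]
}}

```text
clock: 11.27
eef_pos: [0.6038, 0.1544, 0.2143]
tool_rot: [0.993, 0.108, -0.005, -0.036]
ft_force: [-0.0, -0.0, 0.0]
grip_width: 0.0518
grasp_force: 0.0
```

```bash
python3 - <<'E'
from h import *
goto(.607,.245,.032)
for n in ("scene","side"):
    for u,v in {"scene":[(417.5,283.5)],"side":[(250,151.5)]}[n]: print(n,at(n,u,v,.040))
k=bot.calibration("wrist"); im=bot.camera("wrist")
for n in ("dish","outer_lid","inner_lid"):
    for q in bot.outline_of(n,"wrist")[:2]:
        l,t,w,h=q["rect"]; print(n,q["conf"],q["rect"],at("wrist",l+w/2,t+h/2,{"dish":.012,"outer_lid":.017,"inner_lid":.035}[n],k))
# teal mask, plate centre at z=.022
hsv=cv2.cvtColor(im,cv2.COLOR_BGR2HSV); m=cv2.inRange(hsv,(80,120,20),(100,255,255))
n,l,s,c=cv2.connectedComponentsWithStats(m); i=1+np.argmax(s[1:,4]); print(s[i],at("wrist",*c[i],.018,k))
x,y,w,h=s[i,:4]; cv2.imwrite("pics/w4.png",cv2.resize(im[max(y-40,0):y+h+40,max(x-60,0):x+w+60],None,fx=3,fy=3)); print("crop",max(x-60,0),max(y-40,0))
E
```

```text
tcp [0.6038 0.1544 0.2143] yaw 12.4 tilt 4.19 t 11.2667 w 0.0518 gf 0.0 F [-0.01 -0.04  0.  ]
 delta tool mm [ 22.8 -74.2 188.2] az None
scene [0.6044425  0.23975204 0.04      ]
side [0.6117032  0.24971479 0.04      ]
dish 0.64 [196.1, 89.8, 109.0, 106.4] [0.61241924 0.24866424 0.012     ]
outer_lid 0.93 [231.0, 1.0, 65.9, 32.9] [0.73116267 0.25269043 0.017     ]
outer_lid 0.8 [218.1, 251.6, 27.4, 28.8] [0.46684555 0.24741849 0.017     ]
inner_lid 0.82 [237.4, 143.4, 20.0, 14.5] [0.60865356 0.24463836 0.035     ]
[ 222  119   56   56 2089] [0.61026071 0.24752624 0.018     ]
crop 162 79
```

View pics/w4.png

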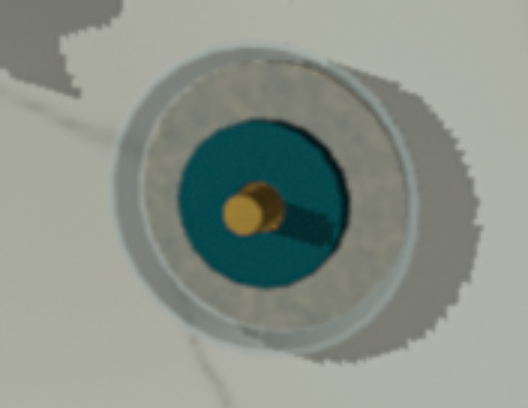

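The crop shows the teal lid with the brass post's top at (243,214) in the crop, which is pixel (243,150). The dish is centred under it. The arm fell short and tilted by 4°, so I check the joints.

```bash
python3 - <<'E'
from h import *
o=bot.get_obs(); print(np.round(o["joint_pos"],3),np.round(o["joint_vel"],3)); M=R.from_quat(o["tool_rot"]).as_matrix(); print(M.round(3))
k=bot.calibration("wrist"); print(at("wrist",243,150,.040,k))
E
```

```text
[0.214 0.501 0.32  1.39  0.074 3.141] [-0.001 -0.001  0.005 -0.001  0.002 -0.   ]
[[ 0.977  0.213 -0.017]
 [ 0.213 -0.974  0.072]
 [-0.001 -0.073 -0.997]]
[0.60981376 0.2469344  0.04      ]
```

>>> {"op": "move_arm", "data": {
  "deltas": [
    [0.6,0,0,0,0,0,0],
    [0.6,0,0,0,0,0,0]
  ]
}}

```text
clock: 11.63
eef_pos: [0.6042, 0.154, 0.2145]
tool_rot: [0.994, 0.107, -0.004, -0.037]
ft_force: [-0.4, -0.2, 0.2]
grip_width: 0.0513
grasp_force: 0.0
```

Joint 6 is at its limit (yaw = j1 − j6 + π), so I turn the tool back by about 70°.

>>> {"op": "move_arm", "data": {
  "deltas": [
    [0.6,0,0,0,0,0,-7],
    [0.6,0,0,0,0,0,-7],
    [0.6,0,0,0,0,0,-7],
    [0.6,0,0,0,0,0,-7],
    [0.6,0,0,0,0,0,-7],
    [0.6,0,0,0,0,0,-7],
    [0.6,0,0,0,0,0,-7],
    [0.6,0,0,0,0,0,-7],
    [0.6,0,0,0,0,0,-7],
    [0.6,0,0,0,0,0,-7]
  ]
}}

```text
clock: 12.47
eef_pos: [0.6042, 0.1543, 0.2145]
tool_rot: [0.75, 0.66, 0.018, -0.032]
ft_force: [-0.2, 0.4, -0.1]
grip_width: 0.0515
grasp_force: 0.0
```

```bash
cat >> h.py <<'E'
def level():
    M=R.from_quat(bot.get_obs()["tool_rot"]).as_matrix(); d=M.T@[0,0,-1.]; v=np.cross([0,0,1],d)
    print("level rotvec deg",np.degrees(v).round(2))
E
python3 - <<'E'
from h import *
level(); goto(.6098,.2469,.14)
E
```

```text
level rotvec deg [-1.46 -3.96  0.  ]
tcp [0.6042 0.1543 0.2145] yaw 82.67 tilt 4.22 t 12.4667 w 0.0515 gf 0.0 F [-0.22  0.42 -0.08]
 delta tool mm [87.2 -4.2 80.9] az None
```

>>> {"op": "move_arm", "data": {
  "deltas": [
    [0.6,0,0,0,-1.46,-3.96,0],
    [0.6,20,-1.5,15,0,0,0],
    [0.6,30,-2,25,0,0,0],
    [0.6,30,-2,25,0,0,0],
    [0.6,12.6,-0.7,9,0,0,0],
    [0.6,0,0,0,0,0,0],
    [0.6,0,0,0,0,0,0]
  ]
}}

```text
clock: 13.05
eef_pos: [0.6097, 0.2472, 0.1398]
tool_rot: [0.752, 0.659, -0.001, -0.0]
ft_force: [0.2, -0.3, 1.0]
grip_width: 0.0511
grasp_force: 0.0
```

```bash
python3 - <<'E'
from h import *
level(); goto(.6098,.2469,.034)
k=bot.calibration("wrist"); im=bot.camera("wrist")
for q in bot.outline_of("inner_lid","wrist")[:2]:
    l,t,w,h=q["rect"]; print(q["conf"],q["rect"])
hsv=cv2.cvtColor(im,cv2.COLOR_BGR2HSV); m=cv2.inRange(hsv,(80,120,20),(100,255,255))
n,l,s,c=cv2.connectedComponentsWithStats(m); i=1+np.argmax(s[1:,4]); print(s[i]); cv2.imwrite("pics/w5.png",im)
h=cv2.convexHull(max(cv2.findContours((l==i).astype(np.uint8),0,1)[0],key=len))
W=np.array([at("wrist",u,v,.022,k)[:2] for u,v in h[:,0]])*1000
print(cv2.minEnclosingCircle(W.astype(np.float32)))
print(proj("wrist",[[.6098,.2469,.04],[.6098,.2469,.022]],k))
E
```

```text
level rotvec deg [-0.11  0.09  0.  ]
tcp [0.6097 0.2472 0.1398] yaw 82.47 tilt 0.14 t 13.05 w 0.0511 gf 0.0 F [ 0.16 -0.27  1.03]
 delta tool mm [ -0.2   0.3 105.8] az None
0.86 [312.0, 183.9, 24.4, 20.9]
[ 287  155   70   70 3308]
((609.1039428710938, 248.83152770996094), 29.137744903564453)
[[322.67754348 199.21047453]
 [322.71264995 192.64995496]]
```

View pics/w5.png

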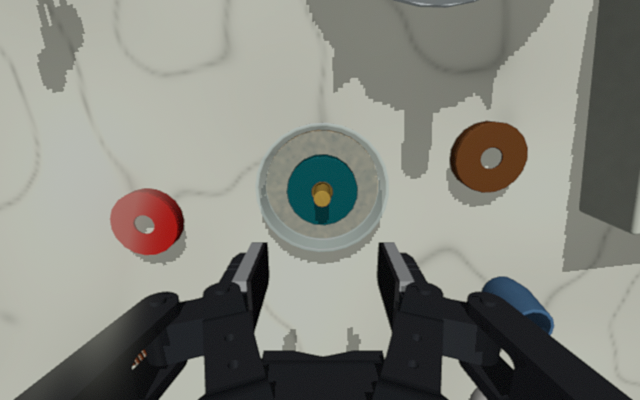

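The wrist view shows the post's top at (322,198), the teal lid at (322,190), and the red and brown rings off to both sides, well away from the finger paths. The lid's centre is (0.609, 0.248), a good match, so I descend and grip the post.

>>> {"op": "move_arm", "data": {
  "deltas": [
    [0.6,0.6,0.3,15,0,0,0],
    [0.6,0,0,25,0,0,0],
    [0.6,0,0,25,0,0,0],
    [0.6,0,0,20,0,0,0],
    [0.6,0,0,12,0,0,0],
    [0.6,0,0,6,0,0,0],
    [0.6,0,0,3,0,0,0],
    [0.6,0,0,0,0,0,0]
  ]
}}

```text
clock: 13.82
eef_pos: [0.6113, 0.2474, 0.0353]
tool_rot: [0.753, 0.658, 0.0, 0.0]
ft_force: [0.5, 0.6, -0.1]
grip_width: 0.0513
grasp_force: 0.0
```

>>> {"op": "move_arm", "data": {
  "deltas": [
    [0.3,0,0,0,0,0,0],
    [0.2,0,0,0,0,0,0],
    [0,0,0,0,0,0,0],
    [0,0,0,0,0,0,0],
    [0,0,0,0,0,0,0],
    [0,0,0,0,0,0,0],
    [0,0,0,0,0,0,0],
    [0,0,0,0,0,0,0]
  ]
}}

```text
clock: 14.48
eef_pos: [0.6113, 0.2481, 0.036]
tool_rot: [0.752, 0.659, 0.001, 0.0]
ft_force: [-1.0, 0.2, 5.8]
grip_width: 0.01
grasp_force: 58.7
```

>>> {"op": "move_arm", "data": {
  "deltas": [
    [0,0,0,-4,0,0,0],
    [0,0,0,-6,0,0,0],
    [0,0,0,-10,0,0,0],
    [0,0,0,-20,0,0,0],
    [0,0,0,-20,0,0,0],
    [0,0,0,-20,0,0,0],
    [0,0,0,-20,0,0,0],
    [0,0,0,-20,0,0,0],
    [0,0,0,-20,0,0,0],
    [0,0,0,0,0,0,0]
  ]
}}

```text
clock: 15.32
eef_pos: [0.613, 0.2487, 0.1802]
tool_rot: [0.752, 0.659, 0.004, 0.001]
ft_force: [0.8, 0.3, -0.6]
grip_width: 0.0099
grasp_force: 58.6
```

```bash
python3 - <<'E'
from h import *
level(); goto(.563,-.2482,.2)
k=bot.calibration("wrist"); im=bot.camera("wrist"); cv2.imwrite("pics/w6.png",im)
p=proj("side",[bot.get_obs()["eef_pos"]])[0].astype(int); q=proj("scene",[bot.get_obs()["eef_pos"]])[0].astype(int)
a=bot.camera("side")[max(p[1]-50,0):p[1]+50,p[0]-60:p[0]+60]; b=bot.camera("scene")[q[1]-50:q[1]+50,q[0]-60:q[0]+60]
cv2.imwrite("pics/c6.png",np.hstack([cv2.resize(x,(390,300)) for x in (b,a)])); print(p,q)
E
```

```text
level rotvec deg [ 0.41 -0.25  0.  ]
tcp [0.613  0.2487 0.1802] yaw 82.41 tilt 0.48 t 15.3167 w 0.0099 gf 58.60142648220062 F [ 0.83  0.29 -0.63]
 delta tool mm [-499.    16.3  -21.8] az None
[242 100] [438 219]
```

View pics/c6.png

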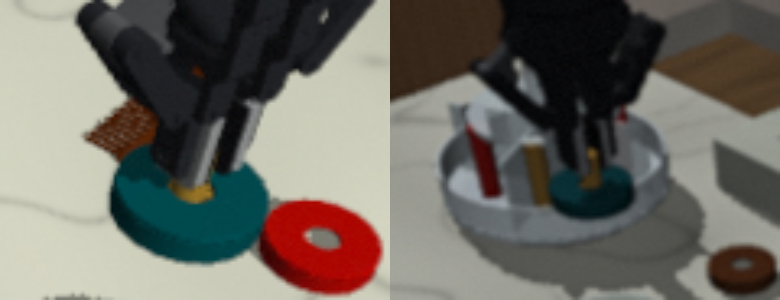

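The crops show both lids hanging on the post, the brass visible between the fingers, and the dish left behind. I carry them over and check the brown box's clearance from the tower.

>>> {"op": "move_arm", "data": {
  "deltas": [
    [0,-12,0.4,-4,0,0,0],
    [0,-25,0.8,-4,0,0,0],
    [0,-33,1.1,-4,0,0,0],
    [0,-33,1.1,-4,0,0,0],
    [0,-33,1.1,-4,0,0,0],
    [0,-33,1.1,0,0,0,0],
    [0,-33,1.1,0,0,0,0],
    [0,-33,1.1,0,0,0,0],
    [0,-33,1.1,0,0,0,0],
    [0,-33,1.1,0,0,0,0]
  ]
}}

```text
clock: 16.3
eef_pos: [0.5789, -0.0542, 0.193]
tool_rot: [0.753, 0.659, -0.001, -0.001]
ft_force: [0.5, 0.1, -0.8]
grip_width: 0.0099
grasp_force: 58.6
```

```bash
python3 - <<'E'
from h import *
level(); goto(.563,-.305,.2)
for u,v in((180,118),(237,85),(113,87)): print(at("scene",u,v,0))
E
```

```text
level rotvec deg [-0.21  0.03  0.  ]
tcp [ 0.5789 -0.0542  0.193 ] yaw 82.38 tilt 0.22 t 16.3 w 0.0099 gf 58.64440977573395 F [ 0.49  0.12 -0.77]
 delta tool mm [-250.7   17.5   -6.9] az None
[ 0.66371929 -0.46065773  0.        ]
[ 0.46529257 -0.53680751  0.        ]
[ 0.74127553 -0.71998734  0.        ]
```

>>> {"op": "move_arm", "data": {
  "deltas": [
    [0,-20,1.5,-2,0,0,0],
    [0,-32,2.2,-2,0,0,0],
    [0,-32,2.2,-2,0,0,0],
    [0,-32,2.2,0,0,0,0],
    [0,-32,2.2,0,0,0,0],
    [0,-32,2.2,0,0,0,0],
    [0,-32,2.2,0,0,0,0],
    [0,-25,2,0,0,0,0],
    [0,-14,1,0,0,0,0],
    [0,0,0,0,0,0,0]
  ]
}}

```text
clock: 17.13
eef_pos: [0.5633, -0.3064, 0.1987]
tool_rot: [0.754, 0.657, -0.001, -0.001]
ft_force: [-0.3, 0.6, -1.5]
grip_width: 0.0097
grasp_force: 58.7
```

```bash
python3 - <<'E'
from fit import *
level(); goto(.563,-.2482,.2)
k=bot.calibration("wrist"); im=bot.camera("wrist"); cv2.imwrite("pics/w7.png",im)
p=bot.get_obs()["eef_pos"]
hsv=cv2.cvtColor(im,cv2.COLOR_BGR2HSV); m=cv2.inRange(hsv,(80,120,15),(100,255,255))
n,l,s,c=cv2.connectedComponentsWithStats(m); i=1+np.argmax(s[1:,4]); print(s[i])
h=cv2.convexHull(max(cv2.findContours((l==i).astype(np.uint8),0,1)[0],key=len))
z=p[2]-.0195
W=np.array([at("wrist",u,v,z,k)[:2]-p[:2] for u,v in h[:,0]])*1000
print("lid minus tcp",cv2.minEnclosingCircle(W.astype(np.float32)))
x,f=fit("topcase",.072,.036,(.563,-.248),["wrist"],.054); print(x[:2],np.degrees(x[2]),f)
E
```

```text
level rotvec deg [-0.18  0.01  0.  ]
tcp [ 0.5633 -0.3064  0.1987] yaw 82.14 tilt 0.18 t 17.1333 w 0.0097 gf 58.67872416973114 F [-0.31  0.61 -1.49]
 delta tool mm [57.6 -8.3 -1.3] az None
[ 266  187  109   85 4992]
lid minus tcp ((-1.515133261680603, -0.09043821692466736), 29.270265579223633)Traceback (most recent call last):
  File "<stdin>", line 11, in <module>
  File "fit.py", line 30, in fit
    r=minimize(cost,[x0[0],x0[1],yaw],method="Nelder-Mead",options=dict(initial_simplex=[[x0[0],x0[1],yaw],[x0[0]+.015,x0[1],yaw],[x0[0],x0[1]+.015,yaw],[x0[0],x0[1],yaw+.3]],xatol=2e-4,fatol=1e-4))
    res = _minimize_neldermead(fun, x0, args, callback, bounds=bounds,
                               **options)
    fsim[k] = func(sim[k])
              ~~~~^^^^^^^^
    fx = function(np.copy(x), *(wrapper_args + args))
  File "fit.py", line 27, in cost
    return r/len(d)
           ~^~~~~~~
ZeroDivisionError: division by zero
```

View pics/w7.png

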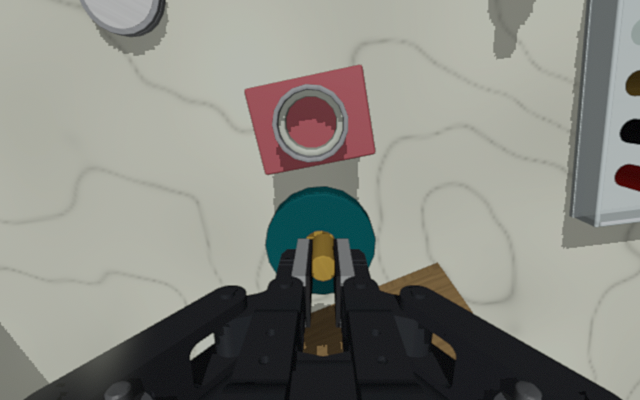

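The view shows the collar ring at (310,123) on the tower, and the held lids at (320,240) with the brass post at (322,255). I measure collar and post in this same image.

```bash
cat > col.py <<'E'
from fit import *
k=bot.calibration("wrist"); o=bot.get_obs(); p=np.array(o["eef_pos"]); M=R.from_quat(o["tool_rot"]).as_matrix()
im=cv2.imread("pics/w7.png"); hsv=cv2.cvtColor(im,cv2.COLOR_BGR2HSV)
case=np.zeros((400,640),np.uint8)
pk=cv2.inRange(hsv,(165,80,40),(180,255,255))|cv2.inRange(hsv,(0,80,40),(5,255,255)); pk[185:]=0; pk[:,:200]=0; pk[:,420:]=0
hull=cv2.convexHull(cv2.findNonZero(cv2.morphologyEx(pk,cv2.MORPH_OPEN,np.ones((3,3))))); cv2.fillPoly(case,[hull],255)
non=cv2.morphologyEx(cv2.erode(case,np.ones((9,9)))&~pk,cv2.MORPH_OPEN,np.ones((3,3)))
h=cv2.convexHull(cv2.findNonZero(non)); m=np.zeros((400,640)); cv2.fillPoly(m,[h],1.); print("ring bbox",cv2.boundingRect(h))
t=np.linspace(0,6.283,60)
def cost(q):
    Q=np.array([[q[0]+.024*np.cos(a),q[1]+.024*np.sin(a),z] for z in (.108,.126) for a in t]); s=sil("wrist",Q,None,k)
    return 1-np.minimum(s,m).sum()/np.maximum(s,m).sum()
r=minimize(cost,[.563,-.248],method="Nelder-Mead",options=dict(initial_simplex=[[.563,-.248],[.57,-.248],[.563,-.241]])); print("collar",r.x,r.fun)
q=cv2.minAreaRect(np.array([at("wrist",u,v,.108,k)[:2]*1000 for u,v in hull[:,0]],np.float32)); print("case top",q)
br=cv2.inRange(hsv,(12,110,60),(30,255,255)); br[:190]=0; br[295:]=0; br[:,:300]=0; br[:,345:]=0
print("brass bbox",cv2.boundingRect(br))
for dx in (-.003,0,.003):
    c=p+M[:,0]*dx
    Q=lambda z:proj("wrist",[[c[0]+.0065*np.cos(a),c[1]+.0065*np.sin(a),z] for a in t],k)
    a,b=Q(p[2]+.004),Q(p[2]-.0195); print(dx,"top",a.min(0).round(),a.max(0).round(),"base",b.min(0).round(),b.max(0).round())
print("deltas collar-tcp tool", (M.T@np.array([r.x[0]-p[0],r.x[1]-p[1],0])*1000).round(1))
E
python3 col.py
```

```text
ring bbox (272, 84, 76, 78)
collar [ 0.56426908 -0.24410068] 0.019769039167865432
case top ((564.3906860351562, -244.09071350097656), (79.13453674316406, 59.42802429199219), 3.682983160018921)
brass bbox (307, 231, 28, 50)
-0.003 top [308. 259.] [336. 285.] base [310. 238.] [335. 261.]
0 top [308. 253.] [337. 279.] base [310. 233.] [335. 256.]
0.003 top [308. 247.] [337. 273.] base [310. 227.] [335. 250.]
deltas collar-tcp tool [57.5 -8.   0.1]
```

The TCP reading differs from the one at picture time, so I repeat with a fresh picture and pose.

```bash
sed -i 's#^k=bot.cal.*#o=bot.get_obs(); k=bot.calibration("wrist"); p=np.array(o["eef_pos"]); M=R.from_quat(o["tool_rot"]).as_matrix(); print("tcp",p,np.round(o["joint_vel"],3)); im=bot.camera("wrist")#; s#^im=cv2.imread("pics/w7.png"); ##' col.py; python3 col.py; python3 -c "
from h import *
goto(.563,-.248,.2); print(bot.calibration('wrist')['position'])"
```

```text
tcp [ 0.56463141 -0.3021566   0.1996884 ] [ 0.023 -0.011  0.001  0.001 -0.001 -0.001]
ring bbox (272, 92, 75, 77)
collar [ 0.56323777 -0.2483831 ] 0.024750344031275073
case top ((563.376953125, -248.34031677246094), (78.69127655029297, 59.181392669677734), 3.397150993347168)
brass bbox (307, 231, 28, 50)
-0.003 top [308. 259.] [336. 285.] base [310. 238.] [335. 261.]
0 top [308. 253.] [337. 279.] base [310. 233.] [335. 256.]
0.003 top [308. 247.] [337. 273.] base [310. 227.] [335. 250.]
deltas collar-tcp tool [53.1 -8.5  0.1]
tcp [ 0.5649 -0.3017  0.2   ] yaw 82.48 tilt 0.12 t 17.3333 w 0.0099 gf 58.67919623851776 F [-0.19 -0.14 -1.23]
 delta tool mm [53.  -9.   0.1] az None
[ 0.57480809 -0.23032746  0.33609437]
```

>>> {"op": "move_arm", "data": {
  "deltas": [
    [0,6,-1,0,0,0,0],
    [0,12,-2,4,0,0,0],
    [0,14,-2.3,6,0,0,0],
    [0,12,-2,6,0,0,0],
    [0,6,-1,4,0,0,0],
    [0,3,-0.4,2,0,0,0],
    [0,0,0,0,0,0,0],
    [0,0,0,0,0,0,0],
    [0,0,0,0,0,0,0],
    [0,0,0,0,0,0,0]
  ]
}}

```text
clock: 18.17
eef_pos: [0.5638, -0.25, 0.1789]
tool_rot: [0.753, 0.658, -0.0, 0.0]
ft_force: [0.7, -0.4, -0.6]
grip_width: 0.0099
grasp_force: 58.7
```

```bash
python3 - <<'E'
from h import *
level();goto(.5632,-.2483,.147)
E
```

```text
level rotvec deg [ 0.02  0.03 -0.  ]
tcp [ 0.5638 -0.25    0.1789] yaw 82.37 tilt 0.03 t 18.1667 w 0.0099 gf 58.67927134037018 F [ 0.65 -0.4  -0.63]
 delta tool mm [ 1.7 -0.8 31.9] az None
```

>>> {"op": "move_arm", "data": {
  "deltas": [
    [0,1.7,-0.8,4,0,0,0],
    [0,0,0,5,0,0,0],
    [0,0,0,4,0,0,0],
    [0,0,0,3,0,0,0],
    [0,0,0,3,0,0,0],
    [0,0,0,2,0,0,0],
    [0,0,0,1,0,0,0],
    [0,0,0,0,0,0,0],
    [0,0,0,0,0,0,0]
  ]
}}

```text
clock: 18.92
eef_pos: [0.563, -0.2476, 0.1566]
tool_rot: [0.752, 0.659, -0.0, -0.0]
ft_force: [1.0, -0.0, -1.8]
grip_width: 0.0097
grasp_force: 58.7
```

```bash
python3 - <<'E'
from h import *
goto(.5632,-.2483,.147)
E
```

```text
tcp [ 0.563  -0.2476  0.1566] yaw 82.41 tilt 0.02 t 18.9167 w 0.0097 gf 58.681150674819946 F [ 0.95 -0.03 -1.78]
 delta tool mm [-0.7  0.3  9.6] az None
```

No contact so far. I go on slowly.

>>> {"op": "move_arm", "data": {
  "deltas": [
    [0,-0.5,0.2,1.5,0,0,0],
    [0,0,0,1.5,0,0,0],
    [0,0,0,1.5,0,0,0],
    [0,0,0,1,0,0,0],
    [0,0,0,1,0,0,0],
    [0,0,0,0,0,0,0],
    [0,0,0,0,0,0,0]
  ]
}}

```text
clock: 19.5
eef_pos: [0.563, -0.2481, 0.1499]
tool_rot: [0.752, 0.659, -0.0, -0.0]
ft_force: [0.2, -0.0, -1.0]
grip_width: 0.01
grasp_force: 58.7
```

>>> {"op": "move_arm", "data": {
  "deltas": [
    [0,0,0,1,0,0,0],
    [0,0,0,1,0,0,0],
    [0,0,0,1,0,0,0],
    [0,0,0,0.5,0,0,0],
    [0,0,0,0,0,0,0],
    [0,0,0,0,0,0,0]
  ]
}}

```text
clock: 20.0
eef_pos: [0.5632, -0.2482, 0.147]
tool_rot: [0.752, 0.659, -0.0, 0.0]
ft_force: [-0.8, -0.6, 0.8]
grip_width: 0.0099
grasp_force: 59.1
```

>>> {"op": "move_arm", "data": {
  "deltas": [
    [0,0,0,0.7,0,0,0],
    [0,0,0,0,0,0,0],
    [0,0,0,0,0,0,0]
  ]
}}

```text
clock: 20.25
eef_pos: [0.5632, -0.2482, 0.1469]
tool_rot: [0.752, 0.659, 0.0, 0.0]
ft_force: [-1.2, 1.6, 4.8]
grip_width: 0.0095
grasp_force: 59.4
```

The lid seats at the predicted height, so I let go and rise.

>>> {"op": "move_arm", "data": {
  "deltas": [
    [0.15,0,0,0,0,0,0],
    [0.3,0,0,0,0,0,0],
    [0.4,0,0,0,0,0,0],
    [0.5,0,0,-4,0,0,0],
    [0.6,0,0,-15,0,0,0],
    [0.8,0,0,-20,0,0,0],
    [1,0,0,-15,0,0,0],
    [1,-15,0,-6,0,0,0],
    [1,-15,0,0,0,0,0],
    [1,0,0,0,0,0,0]
  ]
}}

```text
clock: 21.08
eef_pos: [0.5589, -0.2806, 0.2059]
tool_rot: [0.753, 0.658, -0.0, 0.001]
ft_force: [-1.1, 0.4, -0.5]
grip_width: 0.0855
grasp_force: 0.0
```

>>> {"op": "move_arm", "data": {
  "deltas": [
    [1,0,0,0,0,0,0],
    [1,0,0,0,0,0,0]
  ]
}}

```text
clock: 21.25
eef_pos: [0.5584, -0.2777, 0.2045]
tool_rot: [0.753, 0.658, -0.0, -0.001]
ft_force: [0.1, -1.5, 1.5]
grip_width: 0.0858
grasp_force: 0.0
```

```bash
python3 - <<'E'
from fit import *
level(); goto(.5632,-.2483,.125)
k=bot.calibration("wrist"); im=bot.camera("wrist")
hsv=cv2.cvtColor(im,cv2.COLOR_BGR2HSV); m=cv2.inRange(hsv,(80,120,15),(100,255,255))
n,l,s,c=cv2.connectedComponentsWithStats(m); i=1+np.argmax(s[1:,4]); print(s[i])
h=cv2.convexHull(max(cv2.findContours((l==i).astype(np.uint8),0,1)[0],key=len)); t=np.linspace(0,6.283,60)
mm=np.zeros((400,640)); cv2.fillPoly(mm,[h],1.)
for zb in (.112,.114,.117,.12):
    def cost(q):
        Q=np.array([[q[0]+.029*np.cos(a),q[1]+.029*np.sin(a),z] for z in (zb,zb+.015) for a in t]); sl=sil("wrist",Q,None,k)
        return 1-np.minimum(sl,mm).sum()/np.maximum(sl,mm).sum()
    r=minimize(cost,[.563,-.248],method="Nelder-Mead",options=dict(initial_simplex=[[.563,-.248],[.57,-.248],[.563,-.241]])); print(zb,r.x.round(4),round(r.fun,4))
x,f=fit("topcase",.072,.036,(.563,-.248),["wrist"],None); print(x[:2],np.degrees(x[2]),f)
q=proj("scene",[[.5632,-.2482,.1]])[0].astype(int);p=proj("side",[[.5632,-.2482,.1]])[0].astype(int)
b=bot.camera("scene")[q[1]-50:q[1]+50,q[0]-60:q[0]+60];a=bot.camera("side")[p[1]-50:p[1]+50,p[0]-60:p[0]+60]
w=im[60:220,220:412]
cv2.imwrite("pics/c8.png",np.hstack([cv2.resize(y,(266,222),interpolation=cv2.INTER_CUBIC) for y in (b,a,w)]))
E
```

```text
level rotvec deg [-0.16 -0.06  0.  ]
tcp [ 0.5584 -0.2777  0.2045] yaw 82.37 tilt 0.17 t 21.25 w 0.0858 gf 0.0 F [ 0.07 -1.52  1.48]
 delta tool mm [29.7  1.  79.5] az None
[ 280  123   85   86 5013]
0.112 [ 0.5618 -0.2499] 0.0534
0.114 [ 0.5624 -0.2496] 0.0717
0.117 [ 0.5624 -0.2495] 0.0956
0.12 [ 0.5621 -0.2494] 0.1196
[ 0.56336046 -0.24839856] 3.7592933987394916 0.6190915603159763
```

View pics/c8.png

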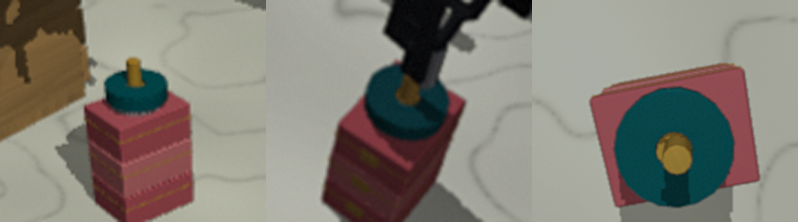

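The crops show the teal lid lying flat on the collar with the post central in its hole, and the tower undisturbed. Now I grip the outer lid by its rim.

>>> {"op": "move_arm", "data": {
  "deltas": [
    [1,12,0,0,0,0,0],
    [1,13,0,5,0,0,0],
    [1,4,0,15,0,0,0],
    [1,0,0,15,0,0,0],
    [1,0,0,10,0,0,0],
    [1,0,0,5,0,0,0],
    [1,0,0,0,0,0,0],
    [1,0,0,0,0,0,0],
    [1,0,0,0,0,0,0]
  ]
}}

```text
clock: 22.25
eef_pos: [0.5635, -0.2493, 0.1566]
tool_rot: [0.752, 0.659, 0.0, 0.001]
ft_force: [0.1, 0.7, 0.2]
grip_width: 0.0854
grasp_force: 0.0
```

```bash
python3 - <<'E'
from h import *
level();goto(.5622,-.249,.121)
E
```

```text
level rotvec deg [ 0.05  0.02 -0.  ]
tcp [ 0.5635 -0.2493  0.1566] yaw 82.4 tilt 0.06 t 22.25 w 0.0854 gf 0.0 F [0.11 0.65 0.21]
 delta tool mm [ 0.1 -1.3 35.6] az None
```

>>> {"op": "move_arm", "data": {
  "deltas": [
    [1,0,-1.2,8,0,0,0],
    [1,0,0,10,0,0,0],
    [1,0,0,8,0,0,0],
    [1,0,0,5,0,0,0],
    [1,0,0,3,0,0,0],
    [1,0,0,1,0,0,0],
    [1,0,0,0,0,0,0],
    [1,0,0,0,0,0,0]
  ]
}}

```text
clock: 22.92
eef_pos: [0.5619, -0.2491, 0.121]
tool_rot: [0.752, 0.659, -0.0, 0.0]
ft_force: [1.2, -0.4, -0.1]
grip_width: 0.0852
grasp_force: 0.0
```

>>> {"op": "move_arm", "data": {
  "deltas": [
    [0.85,0,0,0,0,0,0],
    [0.78,0,0,0,0,0,0],
    [0.73,0,0,0,0,0,0],
    [0.69,0,0,0,0,0,0],
    [0.66,0,0,0,0,0,0],
    [0.63,0,0,0,0,0,0],
    [0.5,0,0,0,0,0,0],
    [0,0,0,0,0,0,0],
    [0,0,0,0,0,0,0],
    [0,0,0,0,0,0,0]
  ]
}}

```text
clock: 23.75
eef_pos: [0.562, -0.2491, 0.1219]
tool_rot: [0.752, 0.659, 0.0, 0.0]
ft_force: [-1.3, 0.3, 5.8]
grip_width: 0.0551
grasp_force: 62.7
```

>>> {"op": "move_arm", "data": {
  "deltas": [
    [0,0,0,-1.5,0,0,0],
    [0,0.5,0.8,-1,0,0,0],
    [0,0,0,-1,0,0,0],
    [0,0,0,0,0,0,0],
    [0,0,0,0,0,0,0]
  ]
}}

```text
clock: 24.17
eef_pos: [0.5625, -0.2485, 0.124]
tool_rot: [0.752, 0.659, -0.0, -0.0]
ft_force: [0.0, 0.4, -0.7]
grip_width: 0.0553
grasp_force: 63.4
```

The vertical force is −0.7 N, the outer lid's weight alone, with no side load. I continue up.

>>> {"op": "move_arm", "data": {
  "deltas": [
    [0,0,0,-3,0,0,0],
    [0,0,0,-4,0,0,0],
    [0,0,0,-5,0,0,0],
    [0,0,0,-6,0,0,0],
    [0,0,0,-8,0,0,0],
    [0,0,0,-10,0,0,0],
    [0,0,0,-12,0,0,0],
    [0,0,0,-12,0,0,0],
    [0,0,0,-10,0,0,0],
    [0,0,0,-8,0,0,0]
  ]
}}

```text
clock: 25.0
eef_pos: [0.5632, -0.2488, 0.2044]
tool_rot: [0.752, 0.659, 0.0, 0.001]
ft_force: [-0.5, 0.2, -1.2]
grip_width: 0.055
grasp_force: 63.4
```

>>> {"op": "move_arm", "data": {
  "deltas": [
    [0,0,0,-5,0,0,0],
    [0,0,0,-2,0,0,0],
    [0,0,0,0,0,0,0],
    [0,0,0,0,0,0,0],
    [0,0,0,0,0,0,0],
    [0,0,0,0,0,0,0],
    [0,0,0,0,0,0,0],
    [0,0,0,0,0,0,0]
  ]
}}

```text
clock: 25.67
eef_pos: [0.5625, -0.2485, 0.2089]
tool_rot: [0.752, 0.659, -0.0, -0.0]
ft_force: [0.0, -0.0, -1.4]
grip_width: 0.0555
grasp_force: 63.4
```

```bash
python3 - <<'E'
from h import *
level();goto(.5632,-.2482,.2)
q=proj("scene",[[.5632,-.2482,.15]])[0].astype(int);p=proj("side",[[.5632,-.2482,.15]])[0].astype(int)
b=bot.camera("scene")[max(q[1]-60,0):q[1]+60,q[0]-60:q[0]+60];a=bot.camera("side")[p[1]-60:p[1]+60,p[0]-60:p[0]+60]
cv2.imwrite("pics/c9.png",np.hstack([cv2.resize(y,(400,400),interpolation=cv2.INTER_CUBIC) for y in (b,a)]))
E
```

```text
level rotvec deg [-0.07 -0.01  0.  ]
tcp [ 0.5625 -0.2485  0.2089] yaw 82.41 tilt 0.07 t 25.6667 w 0.0555 gf 63.41284797526896 F [ 0.01 -0.03 -1.36]
 delta tool mm [0.4 0.7 8.9] az None
```

View pics/c9.png

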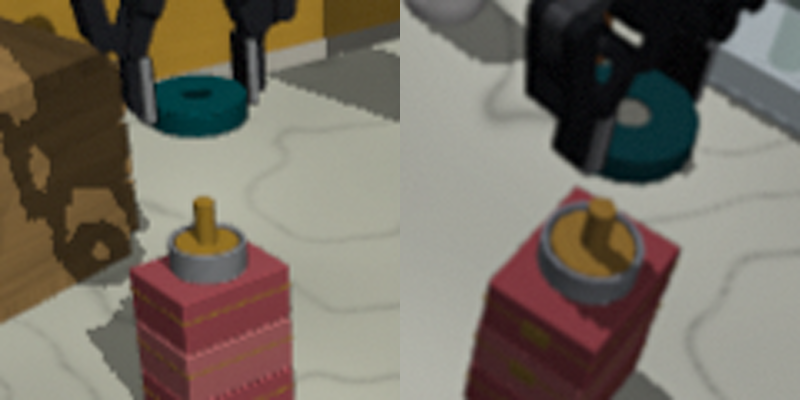

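The teal lid is held level about 87 mm above its seat, and the brass inner lid sits flat in the collar. I hand the job in.

```bash
python3 -c "
from workcell import bot
print(bot.job_done())"
```

```text
the job is handed in; nothing more can be done
None
```

The case is stacked on the column with the brass inner lid seated in its collar; the arm holds the teal outer lid level about 87 mm above its seat, and the job is handed in (no verdict was returned).

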